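Pop open the touch-latch bulb lid

ROBOT

A 7-joint arm with a two-finger parallel gripper is mounted at the origin on the work surface. World frame = base frame: x ahead of the robot, y to its left, z up, the work surface at z = 0. Lengths are in m, angles in rad, forces in N, time in s.
With the tool pointing down it reaches from about 0.35 to 0.9 m from the base axis. Payload 8.1 kg.
Tool frame: the origin (TCP) lies between the finger pads; the fingertips stand 17 mm ahead of it and the grasp point (between the pads) lies 2 mm behind it; z points along the fingers, y is the line along which they close (so a half turn about z gives the same grasp; the last joint's range is limited). The gripper opens to 92 mm and grips with 3 to 60 N. Pads are 19 mm wide; open, the fingers measure 130 mm over their backs; the gripper's body (75 mm by 190 mm) begins 47 mm behind the grasp point.
Start: joints at [-1.368, 0.434, 0.025, 1.573, -0.012, 1.134, -0.075], TCP at [0.188, 0.596, 0.244] pointing down, gripper open.
Joint ranges: [-2.62, 2.62], [-0.44, 2.09], [-1.27, 1.32], [0.08, 2.57], [-1.32, 4.46], [0.12, 2], [-2.74, 2.74]. Speed limits (rad/s): [2.22, 2.22, 3.01, 3.01, 3.14, 3.14, 3.14].

INTERFACE

Orientations are given as a rotation vector (axis times angle).
In Python, from cell import observe, get_image, calibration, sign_off, look_for, regions_of, landmark_of gives the robot as it stands.
- The arm moves only by the tool jog_arm, never from a script. Its argument "plan" is a list of rows, each an object with "offset": the shift along the tool's x, y, z normalised to -1 to 1, where 1 is 0.15 m, a list of three; "twist": the turn, a rotation vector about the tool's x, y, z normalised to -1 to 1, where 1 is 2 pi rad, a list of three; "fingers": the gripper command: -1 is shut, 1 is fully open, values between are in proportion. In form: [{"offset": [x, y, z], "twist": [ax, ay, az], "fingers": fingers}, ...]. A call has 1 to 20 rows; each row is the pose to reach, as a shift and turn from the pose commanded when the call began, along the tool's axes at that moment, turning the shorter way round; what a row does not reach only later rows make up. A row lasts 1/8 s, in which the tool goes at most 62.5 mm and 10.7 degrees, less where a joint would pass 70% of its speed; a pose out of reach is approached as far as the arm can. A call with a number of a shift or a turn outside -1 to 1 is refused whole. A call with a gripper value outside its range is refused whole. The fingers move at their own pace and stop on an object; "newtons" is the grip in N (left out, the last holds). Time passes only in rows, so rows that repeat a pose let the fingers close. It gives the time, the measured TCP pose, the force, the opening and the grip force at its end, in the units of the state.
- observe(): the state, without advancing time (a new reading comes with each control period).
- get_image(name): name is "scene" or "top" or "wrist"; returns the picture (480x640x3 uint8, red, green, blue); there is no depth.
- calibration(name): a dict with "fov_y" (degrees; the focal length in pixels is half the picture's height over the tangent of half this angle, whatever the lens; pixels are square), "cx", "cy" (the principal point, pixels), "k1" (the pictures are not rectified: a ray, as slopes to the right and down, at radius r is drawn at 1 + k1 r^2 times it, then the intrinsics apply), "position" and "attitude" of the camera in the world. Camera axes: x right, y down, z forward; pixel columns grow to the right and rows downward; lengths in m; the calibration is good to about 2 mm. A picture is of the moment at which its call begins: read the wrist's pose just before it. calibration takes no time and is no camera call; for the wrist camera it gives the pose at the moment of the call.
- sign_off(): hands the job in; it is judged then, once.
Trained networks look in the newest picture that a camera, given by its name, has taken for a name from the list of things; names that differ only in an ending like _2 or _b are one class to them, and where a whole thing is asked for, a point or a joint stands for the part that bears it (a point fixed in the world has none). Each returns a list of dicts, best first, with "conf" (0 to 1); they miss things now and then, are a little off and sometimes report something else, mostly with a low value. They report only what shows in the picture. A call takes as long as a camera call. They do not tell look-alikes from the thing itself.
- look_for(thing, camera): "box" ([left, top, width, height] as shares, 0 to 1, of the picture: columns of its width, rows of its height, round what is visible of it).
- regions_of(thing, camera): "region" (480x640 bool, what is visible of it) and "box" ([left, top, width, height] as shares, 0 to 1, of the picture: columns of its width, rows of its height, round what is visible of it).
- landmark_of(thing, camera): "at" ([row, column] as shares, 0 to 1, of the picture: columns of its width, rows of its height: a listed point, or the origin of a listed thing).
The state is a dict: "clock": time; "joints": joint angles; "dq": joint speeds; "joint_efforts": joint torques, N m; "position": TCP position; "ee_rot": TCP orientation; "force": force on the tool from outside, world axes, zero at the start; "ft_torque": the same for the moment, N m; "width": opening from 0.0 (shut) to 1.0 (fully open); "gripper_force": force on a finger pad.
Only numpy, scipy, OpenCV 4.12 (cv2) and the standard library are available. Lean on these libraries where they do the work, as an engineer would, in place of code of your own. Each camera call takes 0.05 s, during which the arm holds its last target. There are 200 camera calls.

TASK

On top of the white three-tier organiser the green fuse carrier is lying on one of the two push-to-open lids. With the fingers, slide the carrier sideways off that lid until it rests wholly on the fixed deck between the lids, upright and never lifted; then press down the lid it was on at the grey mark near its front edge until the catch lets go, and leave that lid sprung ajar so the bulbs inside can be reached. The other lid stays shut with the roll of tape on it, and the torch and screwdriver are left alone.

Things in the scene. Friction and masses are not known exactly. Their poses are not given: they have to be found in the camera images.
- stack: Fixed white organiser of three stacked tiers, 150 mm deep (its x, towards its back) by 360 wide (its y, to its left), flat top 180 mm above the plank. Origin: centre of its underside; z up. Its top is flush: a fixed deck over the middle 140 mm (y -70 to +70) and on each side of it a pale blue-grey push-to-open lid 101 mm wide (|y| 72 to 173)..
- lid_left (a joint): Angle (rad) of the left lid (stack's +y side): panel 136 mm from rear hinge to front edge, opens upward. 0 = shut, flush, held by a touch catch. Pressed at its mark (about 4 N) it sinks some 4 mm (-0.035), where the catch lets go; firm stop at -0.048 (6 mm). When the finger leaves, it springs up by itself to about 0.32, front edge 43 mm up.
- lid_right (a joint): Angle of the right lid (stack's -y side), the same as the left in every way. On both, a lid let go before its catch has released returns to 0, and a catch once released does not take hold again. Pressing nearer the hinge takes more force. Upper limit 0.5.
- press_left (a point): Centre of the grey 22 mm press mark on the upper face of the left lid, 18 mm behind its front edge and 118 mm in front of its hinge; moves with the lid, x axis along the lid towards the hinge, z normal to it.
- press_right (a point): The same press mark on the right lid.
- carrier: Green ceramic fuse carrier, 60 g or so: a block 50 mm (its x) by 24 (its y) by 16 high, with a grip rib 30 by 12 on top, 31 mm high in all, small brass tabs on the ends. Origin: centre of its underside; z up. Starts lying near the middle of either lid, its x roughly along the stack's x.
- tape: Roll of blue insulating tape lying flat on the other lid: ring 60 mm across, 18 mm high. Origin: centre of its underside. Not to be moved.
- torch: Chrome torch lying on the plank beside the stack, 148 mm long (its x), 40 mm thick at the head. Origin: on the plank under its middle. Not to be moved.
- screwdriver: Screwdriver with black rubber handle lying on the plank in front of the stack, 200 mm long (its x, handle at -x), 26 mm thick. Origin: on the plank under its middle. Not to be moved.
Mind the look-alikes: they are no part of the job. Of the things like the carrier, leave any that is brown or orange; of the rest the larger one is meant.

How it is judged:
By the outcome, as a careful person would: the job done as asked, in the order asked, and still so for the second after the job is handed in, with the robot touching nothing.
It also fails if it takes over 45 s, if anything falls off the work surface, if the arm or the gripper's body presses on something with over 40 N, if the wrist force passes 120 N, or if a joint passes its speed limit or range.

## Working session

There is one attempt and no reset: what is moved stays moved. The work goes in short steps, Python scripts to look and compute and a tool call to move; the robot and the scene stay as the last step left them, time stands still between calls to the robot, and variables do not carry over. Pictures are saved under pics/ and viewed, at most 10 in all, crops included, and the job is handed in when it is done.

Besides the shell and the picture viewer there is one more tool, called after "Emit:" as name(argument=value, ...) on one line, values as JSON. jog_arm: Moves the arm, as the interface text tells. Scaled input: -1 to 1 covers 0.15 m each way for a shift and 2 pi rad each way for a turn. Its arguments: {"type":"object","properties":{"plan":{"type":"array","items":{"type":"object","properties":{"offset":{"type":"array","items":{"type":"number","minimum":-1,"maximum":1}},"twist":{"type":"array","items":{"type":"number","minimum":-1,"maximum":1}},"fingers":{"type":"number"}}}},"newtons":{"type":"number"}},"required":["plan"]}

```bash
mkdir -p pics; cat > h.py <<'E'
import numpy as np, cv2
from scipy.spatial.transform import Rotation as R
from cell import *
def ray(cal,u,v):
    f=240/np.tan(np.radians(cal["fov_y"])/2)
    d=np.array([(u-cal["cx"])/f,(v-cal["cy"])/f]); s=d.copy()
    for _ in range(30): s=d/(1+cal["k1"]*(s@s))
    a=np.array(cal["attitude"]); M=a if a.shape==(3,3) else R.from_rotvec(a).as_matrix()
    return np.array(cal["position"]),M@np.array([s[0],s[1],1])
def at_z(cal,u,v,z):
    p,d=ray(cal,u,v); return p+d*(z-p[2])/d[2]
def proj(cal,P):
    f=240/np.tan(np.radians(cal["fov_y"])/2)
    a=np.array(cal["attitude"]); M=a if a.shape==(3,3) else R.from_rotvec(a).as_matrix()
    c=M.T@(np.array(P)-np.array(cal["position"])); s=c[:2]/c[2]; s=s*(1+cal["k1"]*(s@s))
    return f*s+[cal["cx"],cal["cy"]]
E
python3 - <<'E'
from h import *
for c in ["scene","top"]:
    im=get_image(c); cv2.imwrite(f"pics/{c}0.png",im[:,:,::-1]); print(c,calibration(c))
    for t in ["stack","carrier","tape","press_left","press_right","torch","screwdriver"]:
        for r in landmark_of(t,c)[:3]: print(t,round(r["conf"],2),np.round(np.array(r["at"])*[480,640],1))
    for t in ["carrier","tape","stack"]:
        for r in look_for(t,c)[:4]: print("box",t,round(r["conf"],2),np.round(np.array(r["box"])*[640,480,640,480],1))
o=observe(); print(o)
E
```

```text
scene {'fov_y': 50.562220590414626, 'cx': 308.59240770986395, 'cy': 234.68653649434, 'k1': -0.006524259623711156, 'position': array([1.25302889, 0.39101055, 0.64357069]), 'attitude': array([-1.2294624 , -2.07893333,  1.12011774])}
stack 0.6 [294.4 320. ]
carrier 0.91 [395.6 416.1]
carrier 0.84 [369.3 336.5]
carrier 0.82 [237.  386.4]
tape 0.67 [198.8 261.2]
press_left 0.97 [224.5 394.3]
press_right 0.71 [186.2 285. ]
torch 0.69 [251.7 223.1]
box carrier 0.89 [322.9 360.4  28.7  12.9]
box carrier 0.81 [371.2 220.1  30.   27.8]
box carrier 0.75 [431.9 331.1  21.3  19.7]
box carrier 0.68 [398.6 379.7  36.3  24.7]
box tape 0.91 [246.3 183.   28.8  21.8]
box stack 0.65 [226.9 179.3  81.4  42.4]
box stack 0.63 [213.5 173.4 222.7 190.2]
top {'fov_y': 46.12285826970062, 'cx': 313.07349620089053, 'cy': 230.79263891121116, 'k1': -0.15088390249178438, 'position': array([ 0.49048112, -0.0034983 ,  1.0857402 ]), 'attitude': array([-2.1450917 ,  2.18859996, -0.07196557])}
carrier 0.67 [217.5 220.3]
carrier 0.63 [157.  242.7]
carrier 0.59 [230.4 177.3]
tape 0.65 [227.8 373.6]
press_left 0.66 [247.8
[... 445 characters left out ...]
joints': array([-1.36761658,  0.43448701,  0.02498734,  1.57319041, -0.01161994,
        1.13397496, -0.075118  ]), 'dq': array([-4.63090038e-04, -2.25844218e-03,  1.15913185e-03,  4.23448769e-05,
       -1.94899771e-03,  3.81677567e-04, -5.78959166e-04]), 'joint_efforts': array([ 1.18234406e-03, -6.67697740e+01,  9.84027274e-01, -3.14801359e+01,
       -6.09274954e-02,  3.28387949e-02,  2.97433630e-06]), 'position': array([0.18816709, 0.596029  , 0.24375348]), 'ee_rot': array([-4.78602674e-01, -3.10491730e+00, -1.35016602e-04]), 'force': array([0.38806357, 0.25643849, 0.50879451]), 'ft_torque': array([ 0.06669099,  0.04713005, -0.0072948 ]), 'gripper_force': 0.0, 'width': 0.998137115201433}
```

View pics/top0.png

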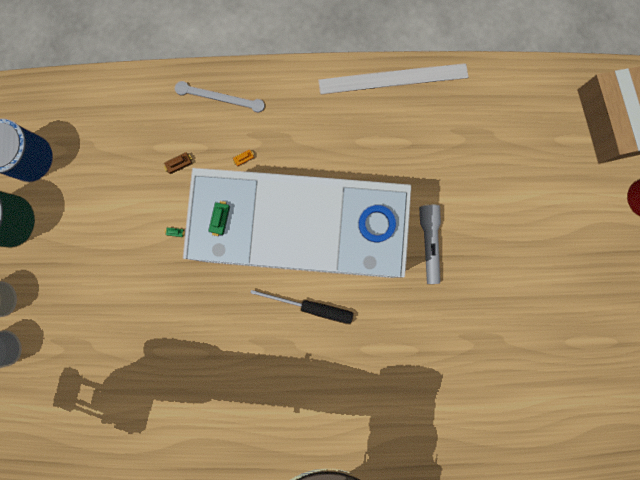

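View pics/scene0.png

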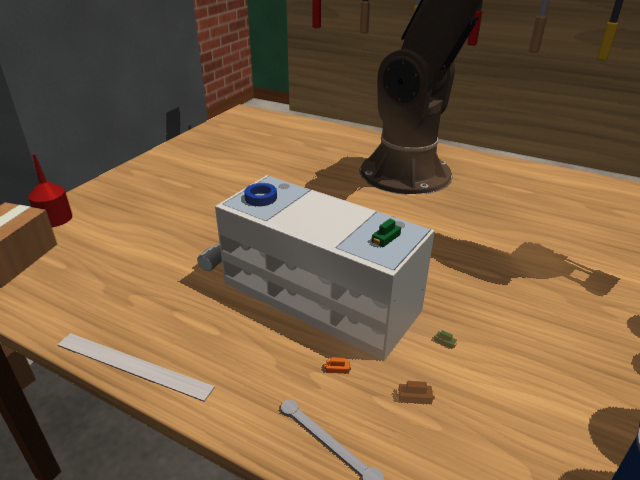

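The top view shows the green carrier on the left lid near (220,218), the tape on the right lid at (378,224), and the grey press marks at (219,250) and (370,262). The small green look-alike at (175,232) and the brown and orange ones are on the plank, so I'll leave them. Next I fit the stack and carrier poses in a rectified view.

```bash
cat >> h.py <<'E'
X0,Y0=0.62,0.30   # rectified: row r -> x=X0-r/2000... 0.5mm px ; col c -> y=Y0-c/2000
def rect(im,cal,z,x0,y0,h,w,s=2000):
    cc,rr=np.meshgrid(np.arange(w),np.arange(h)); mp=np.zeros((h,w,2),np.float32)
    f=240/np.tan(np.radians(cal["fov_y"])/2); M=R.from_rotvec(cal["attitude"]).as_matrix()
    P=np.stack([x0-rr/s,y0-cc/s,np.full(rr.shape,z)],-1)-cal["position"]; C=P@M
    q=C[...,:2]/C[...,2:]; q=q*(1+cal["k1"]*(q**2).sum(-1,keepdims=True)); mp=(q*f+[cal["cx"],cal["cy"]]).astype(np.float32)
    return cv2.remap(im,mp[...,0],mp[...,1],cv2.INTER_LINEAR)
E
python3 - <<'E'
from h import *
cal=calibration("top"); im=get_image("top")
for n,(u,v) in {"c1":(193,170),"c2":(411,185),"c3":(405,277),"c4":(184,259),"pL":(219,250),"pR":(370,262),"tape":(378,224)}.items(): print(n,np.round(at_z(cal,u,v,.18),4))
x0,y0=.68,.30; r=rect(im,cal,.18,x0,y0,700,1000)
hsv=cv2.cvtColor(r,cv2.COLOR_RGB2HSV)
def big(m):
    n,l,s,_=cv2.connectedComponentsWithStats(m.astype(np.uint8)); i=1+np.argmax(s[1:,4]); return l==i
def W(c): return np.round([x0-c[1]/2000,y0-c[0]/2000],4)
m=((hsv[...,1]<60)&(hsv[...,2]>150)); m=big(m)
cs,_=cv2.findContours(m.astype(np.uint8),cv2.RETR_EXTERNAL,cv2.CHAIN_APPROX_NONE); b=cv2.minAreaRect(cs[0])
print("stack",W(b[0]),np.array(b[1])/2,b[2],[W(p) for p in cv2.boxPoints(b)])
for z in (.18,.196,.211):
    r2=rect(im,cal,z,x0,y0,700,1000); h2=cv2.cvtColor(r2,cv2.COLOR_RGB2HSV)
    g=(abs(h2[...,0].astype(int)-65)<18)&(h2[...,1]>110); g[:,:150]=0; g=big(g)
    cs,_=cv2.findContours(g.astype(np.uint8),cv2.RETR_EXTERNAL,cv2.CHAIN_APPROX_NONE); b=cv2.minAreaRect(cs[0]); print(z,"carrier",W(b[0]),np.array(b[1])/2,b[2])
cv2.imwrite("pics/rect0.png",cv2.resize(r,(800,560))[:,:,::-1])
cal=calibration("wrist"); print(cal, R.from_rotvec(observe()["ee_rot"]).as_matrix().round(3))
E
```

```text
c1 [0.6746 0.2108 0.18  ]
c2 [ 0.6412 -0.1463  0.18  ]
c3 [ 0.4923 -0.1315  0.18  ]
c4 [0.5281 0.2255 0.18  ]
pL [0.5417 0.1676 0.18  ]
pR [ 0.5176 -0.0759  0.18  ]
tape [ 0.5786 -0.0905  0.18  ]
stack [0.5846 0.0414] [361.49093628 153.75334167] 5.974323272705078 [array([0.527 , 0.2292], dtype=float32), array([0.6799, 0.2132], dtype=float32), array([ 0.6422, -0.1464], dtype=float32), array([ 0.4893, -0.1304], dtype=float32)]
0.18 carrier [0.5938 0.1677] [24.73822403 50.10438156] 13.706960678100586
0.196 carrier [0.592  0.1647] [24.10575676 49.26400757] 13.431028366088867
0.211 carrier [0.5902 0.1619] [23.71794128 48.1770668 ] 13.392498016357422
{'fov_y': 64.16412092425814, 'cx': 318.38447670234655, 'cy': 239.52960229308482, 'k1': -0.05011248593819018, 'position': array([0.11729533, 0.61947649, 0.38622498]), 'attitude': array([2.34329416, 1.71771562, 0.24404951])} [[-0.954  0.301  0.   ]
 [ 0.301  0.954  0.   ]
 [-0.     0.    -1.   ]]
```

View pics/rect0.png

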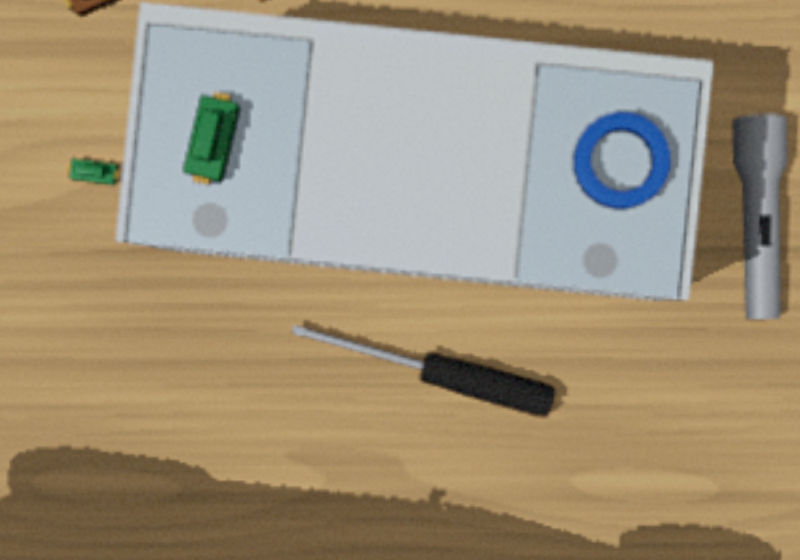

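Stack fit: centre (0.585, 0.041), yaw about -6°, outline 361 x 154 mm against the given 360 x 150. In the stack frame the carrier sits at about (-5, 123) mm, yawed -7°. The left mark falls at (-55, 122) mm, matching the drawing. Now I move over with the fingers shut.

Emit:
jog_arm(plan=[{"offset": [-0.2, -0.1, -0.3], "twist": [0, 0, 0.029], "fingers": -1}, {"offset": [-0.4, -0.2, -0.5], "twist": [0, 0, 0.058], "fingers": -1}, {"offset": [-0.7, -0.35, -0.5], "twist": [0, 0, 0.087], "fingers": -1}, {"offset": [-1, -0.5, -0.5], "twist": [0, 0, 0.116], "fingers": -1}, {"offset": [-1, -0.5, -0.5], "twist": [0, 0, 0.145], "fingers": -1}, {"offset": [-1, -0.5, -0.5], "twist": [0, 0, 0.174], "fingers": -1}, {"offset": [-1, -0.5, -0.5], "twist": [0, 0, 0.203], "fingers": -1}, {"offset": [-1, -0.5, -0.5], "twist": [0, 0, 0.218], "fingers": -1}, {"offset": [-1, -0.5, -0.5], "twist": [0, 0, 0.218], "fingers": -1}])

```text
clock: 2.28
position: [0.3085, 0.4794, 0.3188]
ee_rot: [2.334, 2.103, 0.0]
force: [0.6, 1.1, 0.5]
width: 0.071
gripper_force: 0.0
```

Emit:
jog_arm(plan=[{"offset": [-0.27, 0.33, 0], "twist": [0, 0, 0], "fingers": -1}, {"offset": [-0.54, 0.66, 0], "twist": [0, 0, 0], "fingers": -1}, {"offset": [-0.82, 1, 0], "twist": [0, 0, 0], "fingers": -1}, {"offset": [-0.82, 1, 0], "twist": [0, 0, 0], "fingers": -1}])

```text
clock: 2.78
position: [0.4487, 0.3364, 0.3193]
ee_rot: [2.339, 2.094, 0.001]
force: [-0.2, 0.4, -0.1]
width: 0.004
gripper_force: 0.0
```

Emit:
jog_arm(plan=[{"offset": [-0.27, 0.33, 0], "twist": [0, 0, 0], "fingers": -1}, {"offset": [-0.54, 0.66, 0], "twist": [0, 0, 0], "fingers": -1}, {"offset": [-0.82, 1, 0], "twist": [0, 0, 0], "fingers": -1}, {"offset": [-0.82, 1, 0], "twist": [0, 0, 0], "fingers": -1}, {"offset": [-0.82, 1, 0], "twist": [0, 0, 0], "fingers": -1}])

```text
clock: 3.4
position: [0.581, 0.2038, 0.3184]
ee_rot: [-2.333, -2.103, 0.0]
force: [0.7, 1.2, -0.2]
width: 0.003
gripper_force: 0.0
```

```bash
cat >> h.py <<'E'
C=np.array([.5846,.0414]); EX=np.array([.9946,-.104]); EY=np.array([.104,.9946])
def S(p): d=np.array(p)[:2]-C; return np.round([d@EX,d@EY],4)
E
python3 - <<'E'
from h import *
o=observe(); cal=calibration("wrist"); im=get_image("wrist"); cv2.imwrite("pics/w1.png",im[:,:,::-1])
print("tcp S",S(o["position"]),o["position"].round(4),R.from_rotvec(o["ee_rot"]).as_matrix().round(3).tolist(),cal["position"])
for t in ["carrier","press_left"]:
    for r in landmark_of(t,"wrist")[:2]:
        v,u=np.array(r["at"])*[480,640]; print(t,round(r["conf"],2),u,v,S(at_z(cal,u,v,.18)))
x0,y0=.68,.30
for z in (.188,.196,.211):
    h2=cv2.cvtColor(rect(im,cal,z,x0,y0,700,1000),cv2.COLOR_RGB2HSV)
    g=((abs(h2[...,0].astype(int)-65)<18)&(h2[...,1]>110)).astype(np.uint8); cs,_=cv2.findContours(g,cv2.RETR_EXTERNAL,cv2.CHAIN_APPROX_NONE)
    for c in sorted(cs,key=cv2.contourArea)[-1:]:
        b=cv2.minAreaRect(c); print(z,S([x0-b[0][1]/2000,y0-b[0][0]/2000]),np.array(b[1])/2,b[2])
E
```

```text
tcp S [-0.0204  0.1612] [0.581  0.2038 0.3184] [[0.104, 0.995, -0.001], [0.995, -0.104, 0.0], [0.0, -0.001, -1.0]] [0.58953885 0.27923511 0.46091233]
carrier 0.98 437.504 115.00800000000001 [0.0638 0.2475]
carrier 0.85 316.48 121.488 [-0.0215  0.2427]
press_left 0.81 276.096 277.296 [-0.0534  0.1252]
0.188 [-0.0031  0.1237] [24.12228394 50.69602203] 11.309932708740234
0.196 [-0.0036  0.127 ] [23.58703613 49.25139999] 10.885526657104492
0.211 [-0.0045  0.1333] [21.96500778 46.47952271] 11.309932708740234
```

View pics/w1.png

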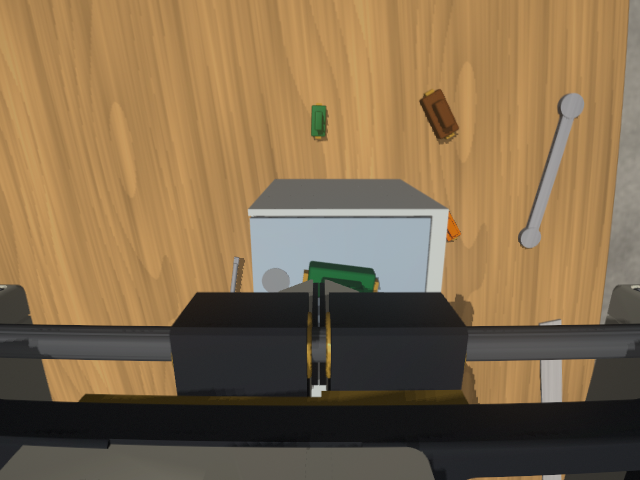

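The wrist view agrees: carrier at about (340,275), mark at (276,277), TCP on the outer side of the carrier. I'll descend beside it with the tips 7 mm above the lid, then push gently part of the way.

Emit:
jog_arm(plan=[{"offset": [0, 0.06, 0.25], "twist": [0, 0, 0], "fingers": -1}, {"offset": [0, 0.11, 0.5], "twist": [0, 0, 0], "fingers": -1}, {"offset": [0, 0.11, 0.65], "twist": [0, 0, 0], "fingers": -1}, {"offset": [0, 0.11, 0.76], "twist": [0, 0, 0], "fingers": -1}, {"offset": [0, 0.11, 0.76], "twist": [0, 0, 0], "fingers": -1}, {"offset": [0, 0.11, 0.76], "twist": [0, 0, 0], "fingers": -1}])

```text
clock: 4.3
position: [0.5981, 0.2021, 0.2058]
ee_rot: [2.334, 2.103, 0.002]
force: [0.4, -0.5, -0.4]
width: 0.005
gripper_force: 0.0
```

Emit:
jog_arm(plan=[{"offset": [-0.04, 0, 0], "twist": [0, 0, 0], "fingers": -1}, {"offset": [-0.08, 0, 0], "twist": [0, 0, 0], "fingers": -1}, {"offset": [-0.11, 0, 0], "twist": [0, 0, 0], "fingers": -1}, {"offset": [-0.14, 0, 0], "twist": [0, 0, 0], "fingers": -1}, {"offset": [-0.17, 0, 0], "twist": [0, 0, 0], "fingers": -1}, {"offset": [-0.2, 0, 0], "twist": [0, 0, 0], "fingers": -1}, {"offset": [-0.24, 0, 0], "twist": [0, 0, 0], "fingers": -1}, {"offset": [-0.28, 0, 0], "twist": [0, 0, 0], "fingers": -1}, {"offset": [-0.32, 0, 0], "twist": [0, 0, 0], "fingers": -1}, {"offset": [-0.36, 0, 0], "twist": [0, 0, 0], "fingers": -1}, {"offset": [-0.4, 0, 0], "twist": [0, 0, 0], "fingers": -1}, {"offset": [-0.4, 0, 0], "twist": [0, 0, 0], "fingers": -1}])

```text
clock: 5.8
position: [0.5914, 0.141, 0.2048]
ee_rot: [2.336, 2.101, -0.0]
force: [0.8, 0.4, 0.6]
width: 0.008
gripper_force: 0.0
```

```bash
cat > look.py <<'E'
import sys
from h import *
n=sys.argv[1]; o=observe(); print("tcp S",S(o["position"]),o["position"].round(4),o["force"].round(1),o["clock"])
cal=calibration("top"); im=get_image("top"); x0,y0=.68,.30
for z in (.196,):
    h2=cv2.cvtColor(rect(im,cal,z,x0,y0,700,1000),cv2.COLOR_RGB2HSV)
    g=((abs(h2[...,0].astype(int)-65)<18)&(h2[...,1]>110)).astype(np.uint8); g[:,:150]=0; cs,_=cv2.findContours(g,cv2.RETR_EXTERNAL,cv2.CHAIN_APPROX_NONE)
    for c in sorted(cs,key=cv2.contourArea)[-2:]:
        b=cv2.minAreaRect(c); print(S([x0-b[0][1]/2000,y0-b[0][0]/2000]),np.array(b[1])/2,b[2])
a=im[150:290,160:460]; b=get_image("scene")[120:300,180:480]
a=cv2.resize(a,(600,280)); b=cv2.resize(b,(500,300)); p=np.zeros((580,600,3),np.uint8); p[:280]=a; p[280:,:500]=b
cv2.imwrite(f"pics/{n}.png",p[:,:,::-1])
E
python3 look.py p1
```

```text
tcp S [-0.0036  0.0998] [0.5914 0.141  0.2048] [0.8 0.4 0.6] 5.8
[0.0749 0.1195] [0. 0.] 0.0
[-0.0042  0.0722] [15.05176258 48.57514191] 5.07960844039917
```

View pics/p1.png

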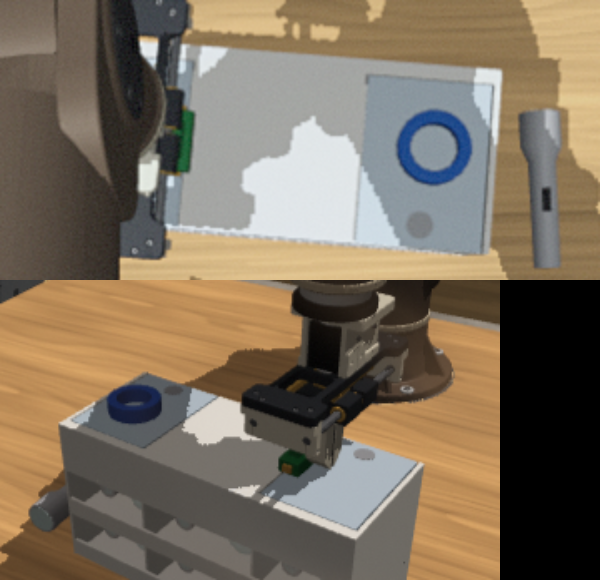

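The carrier has squared up against the fingers with its centre at about y = 77 mm, upright, and the tape is untouched. I'll continue to y of about 18 mm, back off, and rise.

Emit:
jog_arm(plan=[{"offset": [-0.03, 0, 0], "twist": [0, 0, 0], "fingers": -1}, {"offset": [-0.06, 0, 0], "twist": [0, 0, 0], "fingers": -1}, {"offset": [-0.1, 0, 0], "twist": [0, 0, 0], "fingers": -1}, {"offset": [-0.14, 0, 0], "twist": [0, 0, 0], "fingers": -1}, {"offset": [-0.18, 0, 0], "twist": [0, 0, 0], "fingers": -1}, {"offset": [-0.22, 0, 0], "twist": [0, 0, 0], "fingers": -1}, {"offset": [-0.26, 0, 0], "twist": [0, 0, 0], "fingers": -1}, {"offset": [-0.3, 0, 0], "twist": [0, 0, 0], "fingers": -1}, {"offset": [-0.33, 0, 0], "twist": [0, 0, 0], "fingers": -1}, {"offset": [-0.36, 0, 0], "twist": [0, 0, 0], "fingers": -1}, {"offset": [-0.38, 0, 0], "twist": [0, 0, 0], "fingers": -1}, {"offset": [-0.39, 0, 0], "twist": [0, 0, 0], "fingers": -1}, {"offset": [-0.39, 0, 0], "twist": [0, 0, 0], "fingers": -1}, {"offset": [-0.36, 0, 0], "twist": [0, 0, 0], "fingers": -1}, {"offset": [-0.28, 0, 0], "twist": [0, 0, 0], "fingers": -1}, {"offset": [-0.2, 0, -0.1], "twist": [0, 0, 0], "fingers": -1}, {"offset": [0, 0, -0.4], "twist": [0, 0, 0], "fingers": -1}, {"offset": [0.2, 0, -0.6], "twist": [0, 0, 0], "fingers": -1}, {"offset": [0.2, 0, -0.6], "twist": [0, 0, 0], "fingers": -1}, {"offset": [0.2, 0, -0.6], "twist": [0, 0, 0], "fingers": -1}])

```text
clock: 8.4
position: [0.5942, 0.1717, 0.2947]
ee_rot: [2.334, 2.102, -0.001]
force: [0.8, -0.4, -0.4]
width: 0.005
gripper_force: 0.0
```

```bash
python3 look.py p2
```

```text
tcp S [-0.004   0.1306] [0.5942 0.1717 0.2947] [ 0.8 -0.4 -0.4] 8.4
[0.0248 0.1294] [0.5 0. ] -90.0
[-0.0041  0.0193] [22.11466217 48.12882996] 6.009006023406982
```

View pics/p2.png

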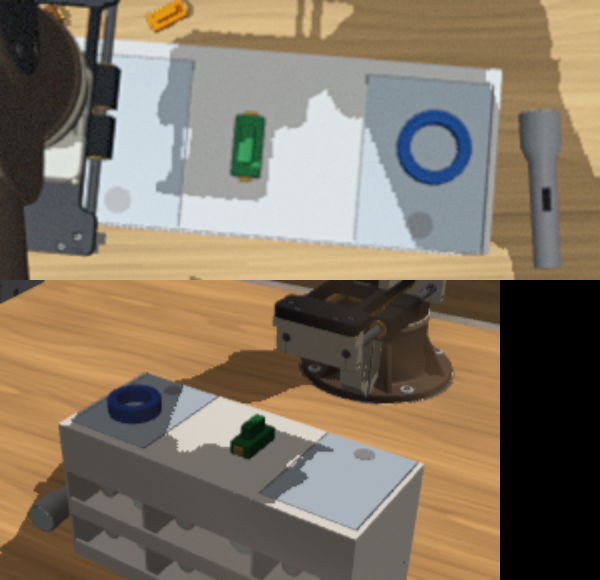

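The carrier stands at y of about 19 mm on the deck, upright, with the lid clear. Next I turn the tool 90° so the tips stay narrow along the lid's depth, and go over the mark.

```bash
python3 -c "
from h import *
print(observe()['joints'].round(2))"
```

```text
[-0.7   0.41  0.49  1.54 -0.2   1.24 -0.28]
```

Emit:
jog_arm(plan=[{"offset": [0, -0.1, 0], "twist": [0, 0, 0.029], "fingers": -1}, {"offset": [-0.03, -0.2, 0], "twist": [0, 0, 0.058], "fingers": -1}, {"offset": [-0.054, -0.3, 0], "twist": [0, 0, 0.087], "fingers": -1}, {"offset": [-0.054, -0.337, 0], "twist": [0, 0, 0.116], "fingers": -1}, {"offset": [-0.054, -0.337, 0], "twist": [0, 0, 0.145], "fingers": -1}, {"offset": [-0.054, -0.337, 0.1], "twist": [0, 0, 0.174], "fingers": -1}, {"offset": [-0.054, -0.337, 0.2], "twist": [0, 0, 0.203], "fingers": -1}, {"offset": [-0.054, -0.337, 0.35], "twist": [0, 0, 0.232], "fingers": -1}, {"offset": [-0.054, -0.337, 0.45], "twist": [0, 0, 0.25], "fingers": -1}, {"offset": [-0.054, -0.337, 0.53], "twist": [0, 0, 0.25], "fingers": -1}, {"offset": [-0.054, -0.337, 0.53], "twist": [0, 0, 0.25], "fingers": -1}, {"offset": [-0.054, -0.337, 0.53], "twist": [0, 0, 0.25], "fingers": -1}])

```text
clock: 10.0
position: [0.5437, 0.1687, 0.2157]
ee_rot: [-3.137, 0.163, -0.001]
force: [0.1, -0.4, -1.0]
width: 0.005
gripper_force: 0.0
```

```bash
python3 look.py p3; python3 - <<'E'
from h import *
o=observe();print(R.from_rotvec(o["ee_rot"]).as_matrix().round(3).tolist(), o["joints"].round(2))
E
```

```text
tcp S [-0.0539  0.1223] [0.5437 0.1687 0.2157] [ 0.1 -0.4 -1. ] 10.0
[-0.0022  0.1645] [1.  0.5] 90.0
[-0.0041  0.0193] [22.06373024 48.29789734] 6.241915225982666
[[0.995, -0.104, 0.001], [-0.104, -0.995, 0.001], [0.001, -0.001, -1.0]] [-0.97  0.45  0.83  1.8  -0.38  1.06 -1.68]
```

View pics/p3.png

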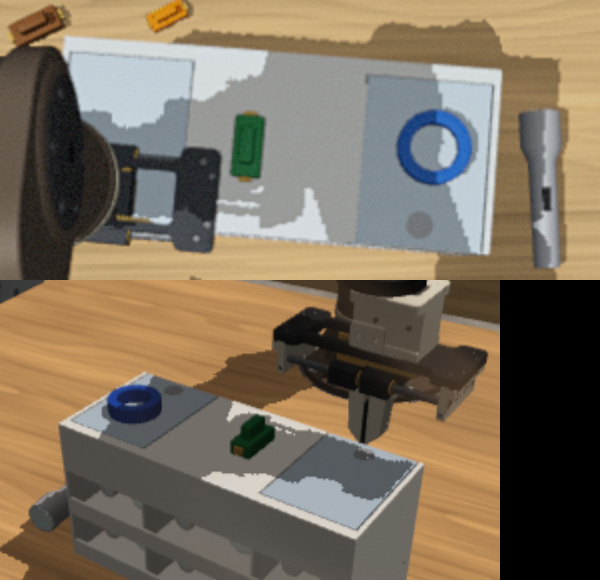

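The tips are over the left mark (362,455 in the scene half) and clear of the carrier. Press slowly.

Emit:
jog_arm(plan=[{"offset": [0, 0, 0.05], "twist": [0, 0, 0], "fingers": -1}, {"offset": [0, 0, 0.09], "twist": [0, 0, 0], "fingers": -1}, {"offset": [0, 0, 0.12], "twist": [0, 0, 0], "fingers": -1}, {"offset": [0, 0, 0.135], "twist": [0, 0, 0], "fingers": -1}, {"offset": [0, 0, 0.145], "twist": [0, 0, 0], "fingers": -1}, {"offset": [0, 0, 0.152], "twist": [0, 0, 0], "fingers": -1}, {"offset": [0, 0, 0.157], "twist": [0, 0, 0], "fingers": -1}, {"offset": [0, 0, 0.157], "twist": [0, 0, 0], "fingers": -1}, {"offset": [0, 0, 0.157], "twist": [0, 0, 0], "fingers": -1}])

```text
clock: 11.22
position: [0.5433, 0.169, 0.1919]
ee_rot: [-3.137, 0.165, 0.0]
force: [-3.2, -0.3, 6.8]
width: 0.008
gripper_force: 3.4
```

The lid has sunk about 5 mm under 7 N, which is past the release point. Lift straight up and clear.

Emit:
jog_arm(plan=[{"offset": [0, 0, -0.05], "twist": [0, 0, 0], "fingers": -1}, {"offset": [0, 0, -0.2], "twist": [0, 0, 0], "fingers": -1}, {"offset": [0, 0, -0.5], "twist": [0, 0, 0], "fingers": -1}, {"offset": [0, 0, -0.9], "twist": [0, 0, 0], "fingers": -1}, {"offset": [0, 0, -1], "twist": [0, 0, 0], "fingers": -1}, {"offset": [0, 0, -1], "twist": [0, 0, 0], "fingers": -1}, {"offset": [0, 0, -1], "twist": [0, 0, 0], "fingers": -1}, {"offset": [0, 0, -1], "twist": [0, 0, 0], "fingers": -1}])

```text
clock: 12.22
position: [0.5427, 0.1689, 0.3402]
ee_rot: [3.136, -0.165, -0.003]
force: [0.8, -0.5, -1.1]
width: 0.005
gripper_force: 0.0
```

```bash
python3 look.py p4
```

```text
tcp S [-0.0549  0.1225] [0.5427 0.1689 0.3402] [ 0.8 -0.5 -1.1] 12.225
[-0.0289  0.1549] [0. 0.] 0.0
[-0.0041  0.0193] [21.99032402 48.20955276] 5.710593223571777
```

View pics/p4.png

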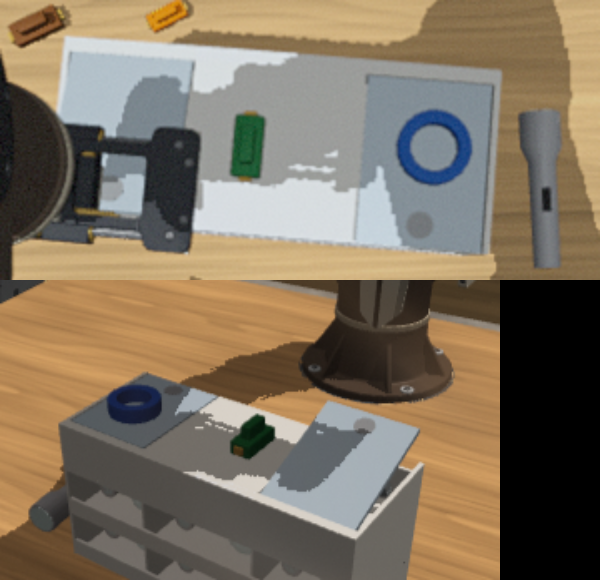

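The left lid stands ajar, the carrier is unmoved and upright on the deck, the tape lid is shut, and the arm is well clear.

```bash
python3 -c "
from cell import *
print(sign_off())"
```

```text
the job is handed in; nothing more can be done
None
```

The green carrier now rests upright on the fixed deck, pushed there without being lifted, and the left lid is pressed open and sprung ajar. The right lid is still shut with the tape on it, and the job was handed in at about 12 s.

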